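# Use the oldest tin behind the cans and restock

## Task

The oldest low tin stands at the back of the drip tray, behind the two tall cans: first clear both cans onto the cork side mat, then set the old tin in the middle of the scale's round pan, and then stand the fresh low tin in the circle at the back of the tray, where the old one was. Finally put each tall can back on the tray where it stood at the start. Keep every container upright and do not knock over the bottle or the jar standing behind the tray.

Things in the scene. Friction and masses are not known exactly. Their poses are not given: they have to be found in the camera images.
- round_can_center (a point): tall round grey-painted can with a paper label, 54 mm diameter (body straight up to 130 mm, then a small shoulder), 138 mm high; loose, about 0.5 kg. This point is at its centre, 69 mm above its underside; z is up its axis. It starts on the tray, in the front or the middle circle.
- square_can_center (a point): tall square bare-metal can with a paper label, 50 x 50 mm, 120 mm high plus a black screw cap of 26 mm diameter and 16 mm height on top; loose, about 0.45 kg. This point is on its axis, 69 mm above its underside; x and y are square to its sides. It starts on the tray, in the front or the middle circle (the one that the round can does not have), its sides nearly parallel to the tray's.
- old_tin_center (a point): the oldest tin: low round metal paint tin with a paper label, 58 mm diameter, 62 mm high; loose, about 0.35 kg. It starts on the tray's back circle, behind both tall cans. This point is at its centre, 31 mm above its underside.
- fresh_tin_center (a point): the fresh tin: same make as the old one (58 mm diameter, 62 mm high, about 0.35 kg), loose, standing on the bench away from the tray. This point is at its centre, 31 mm above its underside.
- back_place (a point): centre of the back circle on the floor of the fixed steel drip tray (height 3 mm above the bench). The tray is 240 mm long (x, from front to back, away from the robot) and 140 mm wide (y), with a rim 14 mm high and 3 mm thick. Three circles of 65 mm diameter are outlined in black in a row along its length: this one, the middle one 66 mm towards the front (at x = -66 mm of this point's axes) and the front one at x = -132 mm.
- side_mat: fixed flat cork mat, 110 mm (x) by 180 mm (y), 4 mm thick; origin at the centre of its underside. The side area for both tall cans, which stand side by side along y (for example 45 mm either side of its centre).
- pan (a point): centre of the top of the round steel pan (116 mm diameter) of a fixed grey bench scale; the pan's top is 45 mm above the bench. The scale's housing is 150 x 140 mm and 34 mm high.
- white_bottle_center (a point): bystander: white plastic bottle, 56 mm diameter, 160 mm high, loose, standing just behind the tray's back right corner as seen from the robot (-y). This point is at its centre, half-way up.
- jar_center (a point): bystander: amber glass jar with a steel lid, 56 mm diameter, 85 mm high, loose, standing just behind the tray's back left corner as seen from the robot (+y). This point is at its centre, half-way up.
Not all that is in view belongs to the job. There is more than one size of the side_mat; the job needs the smaller. What is shaped like the part that bears round_can_center but purple or red is not meant.

How it is judged:
By the outcome, as a careful person would: the job done as asked, in the order asked, and still so for the second after the job is handed in, with the robot touching nothing.
It also fails if it takes over 141 s, if anything falls off the work surface, if the arm or the gripper's body presses on something with over 40 N, if the wrist force passes 120 N, or if a joint passes its speed limit or range.

## Robot

A 6-joint arm with a two-finger parallel gripper is mounted at the origin on the work surface. World frame = base frame: x ahead of the robot, y to its left, z up, the work surface at z = 0. Lengths are in m, angles in rad, forces in N, time in s.
With the tool pointing down it reaches from about 0.375 to 0.925 m from the base axis. Payload 5.7 kg.
Tool frame: the origin (TCP) lies midway between the tips of the shut fingers; the grasp point (between the pads) lies 19 mm behind it (robot.grip_depth is the distance from the TCP to the grasp point, in m); z points along the fingers, y is the line along which they close (so a half turn about z gives the same grasp; the last joint's range is limited). The gripper opens to 88 mm and grips with 3 to 60 N. Pads are 20 mm wide; open, the fingers measure 115 mm over their backs; the gripper's body (75 mm by 178 mm) begins 61 mm behind the grasp point.
Start: joints at [-1.308, 0.359, 1.51, -0, 1.272, -0.115], TCP at [0.221, -0.558, 0.223] pointing down, gripper open.
Joint ranges: [-2.97, 2.97], [-1.01, 2.36], [0.21, 2.38], [-0.96, 4.11], [0.2, 2.71], [-2.98, 2.98]. Speed limits (rad/s): [2.39, 2.39, 3.14, 3.14, 3.14, 3.14].

## Interface

Orientations are given as a unit quaternion [w, x, y, z].
In Python, from rig import robot gives the robot as it stands. The module is installed in compiled form; this text tells all that it offers.
- The arm moves only by the tool arm_command, never from a script. Its arguments are lists of equal length, an entry for each row: "translation": the shift along the tool's x, y, z each as a share of 2.5 cm, from -1 to 1, a list of three; "turn": the turn, a rotation vector about the tool's x, y, z each as a share of pi rad, from -1 to 1, a list of three; "claw": the finger opening in mm, from 0 to 87.8. In form: {"translation": [[tx, ty, tz], ...], "turn": [[rx, ry, rz], ...], "claw": [claw, ...]}. A call has 1 to 10 rows; each row shifts and turns the commanded pose from where the row before left it, along the tool's axes as they then stand; what a row does not reach is not made up. A row lasts 1/12 s, in which the tool goes at most 41.7 mm and 7.16 degrees, less where a joint would pass 70% of its speed; a pose out of reach is approached as far as the arm can. A call with a number of a shift or a turn outside -1 to 1 is refused whole. A call with a gripper value outside its range is refused whole. The fingers move at their own pace and stop on an object; "squeeze" is the grip in N (left out, the last holds). Time passes only in rows, so rows that do not move let the fingers close. It gives the time, the measured TCP pose, the force, the opening and the grip force at its end, in the units of the state.
- robot.read_state(): the state, without advancing time (a new reading comes with each control period).
- robot.grab_frame(name): name is "side" or "top"; returns the picture (480x640x3 uint8, red, green, blue); there is no depth.
- robot.get_calibration(name): a dict with "K" (3x3 intrinsics, pixels), "k1" (the pictures are not rectified: a ray, as slopes to the right and down, at radius r is drawn at 1 + k1 r^2 times it, then the intrinsics apply), "position" and "attitude" of the camera in the world. Camera axes: x right, y down, z forward; pixel columns grow to the right and rows downward; lengths in m; the calibration is good to about 2 mm. A picture is of the moment at which its call begins. get_calibration takes no time and is no camera call.
- robot.finish_job(): hands the job in; it is judged then, once.
The state is a dict: "clock": time; "qpos": joint angles; "joint_vel": joint speeds; "joint_efforts": joint torques, N m; "eef_pos": TCP position; "tcp_rot": TCP orientation; "contact_force": force on the tool from outside, world axes, zero at the start; "moment": the same for the moment, N m; "grip_width": opening from 0.0 (shut) to 1.0 (fully open); "gripper_force": force on a finger pad.
Only numpy, scipy, OpenCV 4.12 (cv2) and the standard library are available. Lean on these libraries where they do the work, as an engineer would, in place of code of your own. Each camera call takes 0.05 s, during which the arm holds its last target. There are 200 camera calls.

## Working session

There is one attempt and no reset: what is moved stays moved. The work goes in short steps, Python scripts to look and compute and a tool call to move; the robot and the scene stay as the last step left them, time stands still between calls to the robot, and variables do not carry over. Pictures are saved under pics/ and viewed, at most 14 in all, crops included, and the job is handed in when it is done.

Besides the shell and the picture viewer there is one more tool, called after "Call:" as a command line: name --argument value ..., lists and objects as JSON in quotes. arm_command: Moves the arm, as the interface text tells. Shift numbers are shares of 2.5 cm and turn numbers shares of pi rad, none past 1 either way. Its arguments: {"type":"object","properties":{"translation":{"type":"array","items":{"type":"array","items":{"type":"number","minimum":-1,"maximum":1}}},"turn":{"type":"array","items":{"type":"array","items":{"type":"number","minimum":-1,"maximum":1}}},"claw":{"type":"array","items":{"type":"number"}},"squeeze":{"type":"number"}},"required":["translation","turn","claw"]}

```bash
mkdir -p pics; cat > h.py <<'E'
from rig import robot
import numpy as np, cv2
from scipy.spatial.transform import Rotation as R
def snap(n,f):
    im=robot.grab_frame(n); cv2.imwrite('pics/'+f,im[:,:,::-1]); return im
def cam(n):
    c=robot.get_calibration(n); a=np.array(c['attitude'],float)
    M=a if a.shape==(3,3) else R.from_quat(a[[1,2,3,0]]).as_matrix()
    return np.array(c['K']),c['k1'],np.array(c['position']),M
def ray(n,u,v):
    K,k1,p,M=cam(n); d=np.array([(u-K[0,2])/K[0,0],(v-K[1,2])/K[1,1]]); s=d.copy()
    for _ in range(30): s=d/(1+k1*(s@s))
    return p,M@np.array([s[0],s[1],1])
def pix(n,u,v,z):
    p,d=ray(n,u,v); return p+d*(z-p[2])/d[2]
def proj(n,X):
    K,k1,p,M=cam(n); c=M.T@(np.array(X)-p); s=c[:2]/c[2]; s=s*(1+k1*(s@s)); return K[:2,:2]@s+K[:2,2]
E
python3 - <<'E'
from h import *
snap('side','s0.png');snap('top','t0.png')
for n in('side','top'):print(robot.get_calibration(n))
print(robot.read_state())
E
```

```text
{'K': array([[520.69746571,   0.        , 317.72695341],
       [  0.        , 520.69746571, 237.37066598],
       [  0.        ,   0.        ,   1.        ]]), 'k1': -0.02695584836366559, 'position': array([0.32965799, 0.86115614, 1.01789663]), 'attitude': array([ 0.03028141, -0.09062124,  0.92764562, -0.36103245])}
{'K': array([[622.29310934,   0.        , 317.03248147],
       [  0.        , 622.29310934, 239.19839628],
       [  0.        ,   0.        ,   1.        ]]), 'k1': -0.09198676767045598, 'position': array([0.25048353, 0.04888565, 1.62752119]), 'attitude': array([ 0.04418167, -0.70335131,  0.7077966 , -0.04867123])}
{'clock': 0.1, 'qpos': array([-1.30811403e+00,  3.59448057e-01,  1.51131400e+00,  2.59396225e-06,
        1.27250002e+00, -1.15124350e-01]), 'joint_vel': array([ 0.0002741 , -0.00287612, -0.00372818, -0.00053428,  0.00097187,
        0.00016349]), 'joint_efforts': array([ 8.91158038e-05, -5.16358817e+01, -2.71407437e+01,  6.76486641e-02,
        2.76591018e-02, -1.06378957e-05]), 'eef_pos': array([ 0.22114784, -0.55709114,  0.22188856]), 'tcp_rot': array([-8.32530455e-04,  9.82210491e-01,  1.87781402e-01, -6.02921700e-05]), 'contact_force': array([ 0.09572585, -0.61135103,  0.12842987]), 'moment': array([0.04396148, 0.03202178, 0.00402525]), 'gripper_force': 0.0, 'grip_width': 1.0016027181572278}
```

View pics/s0.png

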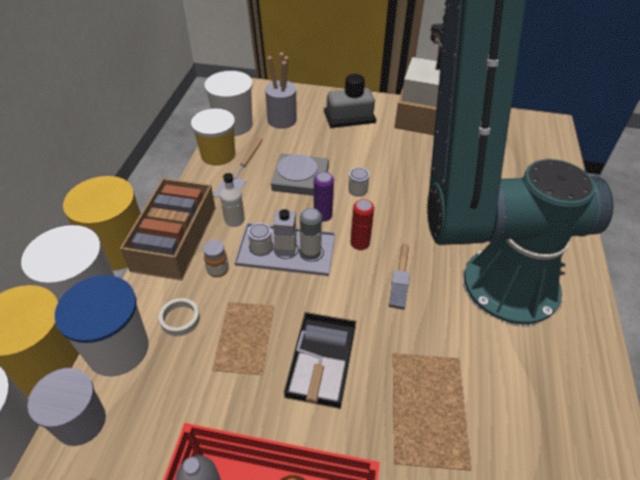

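View pics/t0.png

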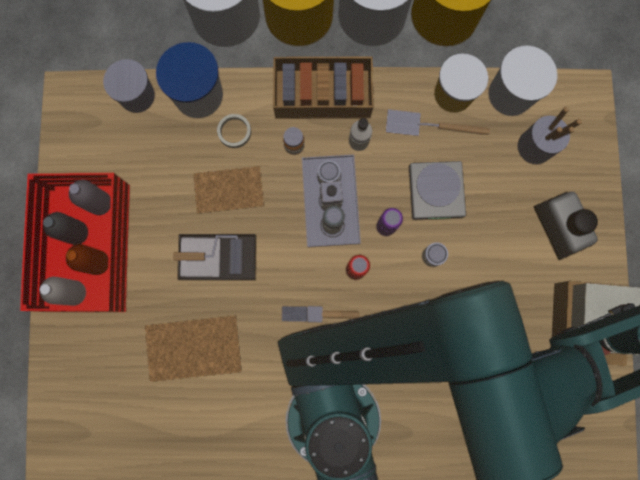

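Candidates for the round can, in the top picture: grey (333,217), purple (390,220), red (358,265). I choose the grey one. For the mat there is a small one (229,190) and a large one (194,348); I choose the small one. The old tin is at (329,172) on the tray, the fresh tin at (434,254). Next is one close crop to check this.

```bash
python3 - <<'E'
from h import *
a=cv2.imread('pics/t0.png')[110:290,185:475]; a=cv2.resize(a,None,fx=2.75,fy=2.75,interpolation=cv2.INTER_CUBIC)
b=cv2.imread('pics/s0.png')[140:380,200:400]; b=cv2.resize(b,None,fx=2.5,fy=2.5,interpolation=cv2.INTER_CUBIC)
cv2.imwrite('pics/t0c.png',a);cv2.imwrite('pics/s0c.png',b)
for nm,u,v,z in [('round',333,214,.141),('cap',332,190,.139),('old',329,171,.065),('fresh',435,254,.062),('pan',437,185,.045),('mat',229,190,.004),('bottle',361,125,.16),('jar',292,135,.085),('purple',392,216,.138),('red',359,263,.138),
 ('tTL',304,157,.014),('tTR',354,155,.014),('tBL',307,247,.014),('tBR',360,244,.014)]:
  print(nm,pix('top',u,v,z).round(4))
E
```

```text
round [ 5.083e-01 -3.000e-04  1.410e-01]
cap [0.5681 0.0014 0.139 ]
old [0.6338 0.0063 0.065 ]
fresh [ 0.4177 -0.2613  0.062 ]
pan [ 0.6004 -0.2758  0.045 ]
mat [0.5986 0.2714 0.004 ]
bottle [ 0.7258 -0.0706  0.16  ]
jar [0.7241 0.1008 0.085 ]
purple [ 0.5032 -0.1439  0.138 ]
red [ 0.389  -0.0618  0.138 ]
tTL [0.685  0.0712 0.014 ]
tTR [ 0.6899 -0.0623  0.014 ]
tBL [0.4433 0.0642 0.014 ]
tBR [ 0.4504 -0.0744  0.014 ]
```

View pics/t0c.png

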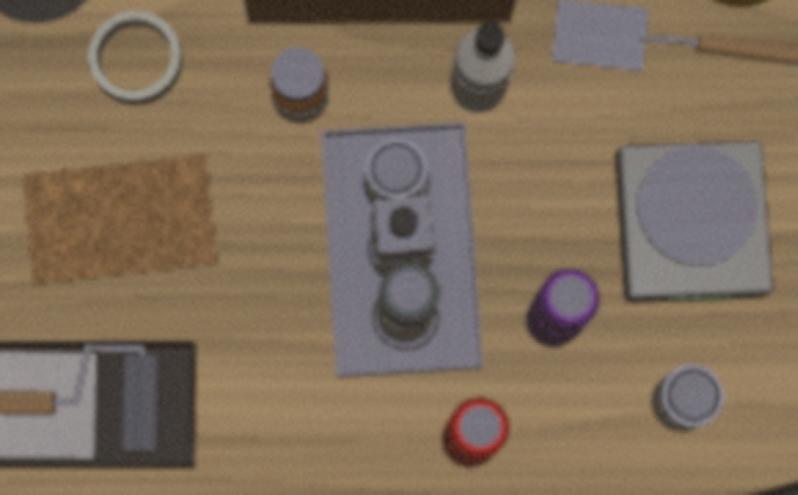

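View pics/s0c.png

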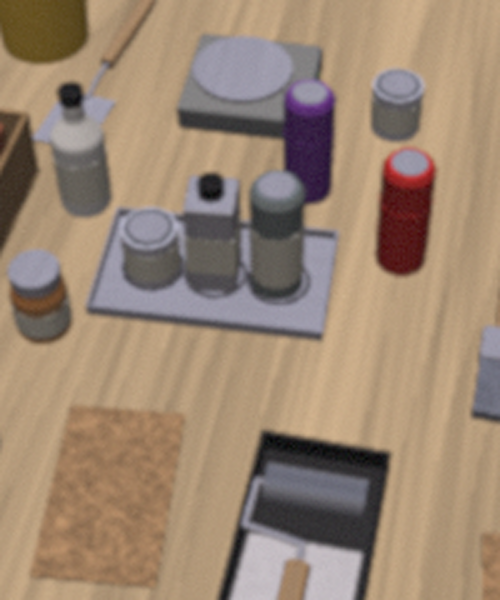

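The crops confirm it. The grey round can is in the front circle at (409,291), the square can in the middle at (403,221), the old tin at the back at (396,167), and the fresh tin at (692,394), all in the top crop. Now I triangulate from both views.

```bash
cat >> h.py <<'E'
def tri(t,s,z):
    a=pix('top',*t,z);b=pix('side',*s,z); return (a.round(4),b.round(4))
def go(target,yaw=None):
    """shares/25mm needed in tool axes from the present pose, turn share of pi"""
    s=robot.read_state(); q=np.array(s['tcp_rot']); M=R.from_quat(q[[1,2,3,0]]).as_matrix()
    y=np.arctan2(M[1,0],M[0,0])
    if yaw is None: yaw=y
    N=np.array([[np.cos(yaw),np.sin(yaw),0],[np.sin(yaw),-np.cos(yaw),0],[0,0,-1]])
    d=np.array(target)-np.array(s['eef_pos'])
    print('pos',np.round(s['eef_pos'],4),'yaw',round(np.degrees(y),2),'F',np.round(s['contact_force'],1),'grip',round(s['grip_width']*87.8,1),round(s['gripper_force'],1),'t',s['clock'])
    print(' shares',(N.T@d/.025).round(2),'turn(after-frame)',round((y-yaw)/np.pi,4))
E
python3 - <<'E'
from h import *
t=lambda u,v:(185+u/2.75,110+v/2.75)
s=lambda u,v:(200+u/2.5,140+v/2.5)
for n,a,b,z in [('round',(409,291),(278,185),.141),('cap',(403,221),(210,182),.139),('old',(396,167),(150,226),.065),('fresh',(692,394),(399,85),.062),('pan',(698,205),(243,68),.045)]:
  print(n,*tri(t(*a),s(*b),z))
m=[pix('top',*t(*p),.004) for p in [(24,172),(207,155),(217,263),(33,284)]]
ms=[pix('side',*s(*p),.004) for p in [(70,408),(184,411),(157,583),(36,575)]]
print('mat',np.mean(m,0),np.mean(ms,0)); print(np.round(m,3),np.round(ms,3))
tr=np.array([pix('top',*t(*p),.014) for p in [(323,131),(464,125),(481,368),(337,376)]]);print('tray',tr.mean(0),tr.round(3))
ts=np.array([pix('side',*s(*p),.014) for p in [(120,212),(336,234),(322,334),(90,309)]]);print(ts.mean(0),ts.round(3))
print([pix('top',*t(*p),.123).round(4) for p in [(375,200),(430,196),(434,250),(378,254)]])
go([.508,0,.2],.042)
E
```

```text
round [ 0.5038 -0.0021  0.141 ] [5.038e-01 2.000e-04 1.410e-01]
cap [0.5672 0.0025 0.139 ] [0.5688 0.0072 0.139 ]
old [0.6345 0.0063 0.065 ] [0.6333 0.0082 0.065 ]
fresh [ 0.4195 -0.2655  0.062 ] [ 0.4179 -0.26    0.062 ]
pan [ 0.6016 -0.2807  0.045 ] [ 0.6005 -0.2735  0.045 ]
mat [0.60040805 0.27233375 0.004     ] [0.60013935 0.27568786 0.004     ]
[[0.647 0.367 0.004]
 [0.663 0.188 0.004]
 [0.556 0.178 0.004]
 [0.536 0.356 0.004]] [[0.665 0.197 0.004]
 [0.558 0.179 0.004]
 [0.537 0.357 0.004]
 [0.641 0.37  0.004]]
tray [0.56668492 0.00060136 0.014     ] [[ 0.683  0.075  0.014]
 [ 0.689 -0.062  0.014]
 [ 0.451 -0.074  0.014]
 [ 0.444  0.063  0.014]]
[0.56624128 0.00960714 0.014     ] [[ 0.686 -0.051  0.014]
 [ 0.455 -0.065  0.014]
 [ 0.446  0.07   0.014]
 [ 0.678  0.084  0.014]]
[array([0.59 , 0.027, 0.123]), array([ 0.5934, -0.0225,  0.123 ]), array([ 0.544 , -0.0254,  0.123 ]), array([0.5406, 0.0247, 0.123 ])]
pos [ 0.2211 -0.5571  0.2219] yaw 21.65 F [ 0.1 -0.6  0.1] grip 87.9 0.0 t 0.1
 shares [ 12.4  -21.78   0.88] turn(after-frame) 0.1069
```

Call:
arm_command --translation '[[0,0,0],[0,0,0],[0,0,0],[0.55,-1,0],[0.55,-1,0],[0.55,-1,0],[0.55,-1,0],[0.55,-1,0],[0.55,-1,0],[0.55,-1,0]]' --turn '[[0,0,0.0356],[0,0,0.0356],[0,0,0.0356],[0,0,0],[0,0,0],[0,0,0],[0,0,0],[0,0,0],[0,0,0],[0,0,0]]' --claw '[87.8,87.8,87.8,87.8,87.8,87.8,87.8,87.8,87.8,87.8]' --squeeze 25

```text
clock: 0.93
eef_pos: [0.3103, -0.3772, 0.2223]
tcp_rot: [-0.0, 1.0, 0.021, -0.0]
contact_force: [0.8, -0.3, 1.2]
grip_width: 0.999
gripper_force: 0.0
```

Call:
arm_command --translation '[[0.55,-1,0],[0.55,-1,0],[0.55,-1,0],[0.55,-1,0],[0.55,-1,0],[0.55,-1,0],[0.55,-1,0],[0.55,-1,0],[0.55,-1,0],[0.55,-1,0]]' --turn '[[0,0,0],[0,0,0],[0,0,0],[0,0,0],[0,0,0],[0,0,0],[0,0,0],[0,0,0],[0,0,0],[0,0,0]]' --claw '[87.8,87.8,87.8,87.8,87.8,87.8,87.8,87.8,87.8,87.8]'

```text
clock: 1.77
eef_pos: [0.437, -0.1217, 0.2225]
tcp_rot: [-0.0, 1.0, 0.021, -0.0]
contact_force: [-0.0, -0.3, -1.0]
grip_width: 0.998
gripper_force: 0.0
```

```bash
python3 -c "
from h import *
go([.504,0,.076],.045)"
```

```text
pos [ 0.437  -0.1217  0.2225] yaw 2.42 F [-0.  -0.3 -1. ] grip 87.6 0.0 t 1.7667
 shares [ 2.9  -4.74  5.86] turn(after-frame) -0.0009
```

Call:
arm_command --translation '[[0.58,-0.95,0],[0.58,-0.95,0],[0.58,-0.95,0],[0.58,-0.95,0],[0.58,-0.95,0],[0,0,0.9],[0,0,1],[0,0,1],[0,0,1],[0,0,1]]' --turn '[[0,0,0],[0,0,0],[0,0,0],[0,0,0],[0,0,0],[0,0,0],[0,0,0],[0,0,0],[0,0,0],[0,0,0]]' --claw '[87.8,87.8,87.8,87.8,87.8,87.8,87.8,87.8,87.8,87.8]'

```text
clock: 2.6
eef_pos: [0.504, -0.0012, 0.099]
tcp_rot: [-0.0, 1.0, 0.021, -0.0]
contact_force: [1.5, -0.7, -0.2]
grip_width: 1.002
gripper_force: 0.0
```

Call:
arm_command --translation '[[0,0,0.96],[0,0,0],[0,0,0],[0,0,0],[0,0,0],[0,0,0],[0,0,0],[0,0,0]]' --turn '[[0,0,0],[0,0,0],[0,0,0],[0,0,0],[0,0,0],[0,0,0],[0,0,0],[0,0,0]]' --claw '[87.8,87.8,70,62,56,50,45,45]' --squeeze 25

```text
clock: 3.27
eef_pos: [0.505, -0.0016, 0.0771]
tcp_rot: [0.0, 1.0, 0.021, 0.001]
contact_force: [-0.5, 0.1, 3.3]
grip_width: 0.605
gripper_force: 25.0
```

```bash
python3 -c "
from h import *
snap('top','t1.png')
go([.504,0,.136],.045)
c=np.array([.600,.274]);a=.1
print(c+.048*np.array([-np.sin(a),np.cos(a)]),c-.048*np.array([-np.sin(a),np.cos(a)]))"
```

```text
pos [ 0.5051 -0.0016  0.0771] yaw 2.42 F [-0.8 -0.1  5.9] grip 53.5 25.0 t 3.3167
 shares [-0.04 -0.07 -2.35] turn(after-frame) -0.0009
[0.595208  0.3217602] [0.604792  0.2262398]
```

Call:
arm_command --translation '[[0,0,-0.4],[0,0,-1],[0,0,-1],[0.18,-0.55,0],[0.28,-0.85,0],[0.28,-0.85,0],[0.28,-0.85,0],[0.28,-0.85,0],[0.28,-0.85,0],[0.28,-0.85,0]]' --turn '[[0,0,0],[0,0,0],[0,0,0],[0,0,0],[0,0,0],[0,0,0],[0,0,0],[0,0,0],[0,0,0],[0,0,0]]' --claw '[45,45,45,45,45,45,45,45,45,45]'

```text
clock: 4.15
eef_pos: [0.544, 0.1427, 0.1362]
tcp_rot: [0.0, 1.0, 0.021, -0.001]
contact_force: [-0.4, -1.1, -4.2]
grip_width: 0.608
gripper_force: 25.0
```

Call:
arm_command --translation '[[0.28,-0.85,0],[0.28,-0.85,0],[0.28,-0.85,0],[0.28,-0.85,0],[0.28,-0.85,0],[0.28,-0.85,0],[0.28,-0.85,0],[0.28,-0.85,0],[0.14,-0.4,0],[0,0,0]]' --turn '[[0,0,0],[0,0,0],[0,0,0],[0,0,0],[0,0,0],[0,0,0],[0,0,0],[0,0,0],[0,0,0],[0,0,0]]' --claw '[45,45,45,45,45,45,45,45,45,45]'

```text
clock: 4.98
eef_pos: [0.5966, 0.326, 0.136]
tcp_rot: [-0.0, 1.0, 0.022, -0.0]
contact_force: [0.5, -1.0, -5.1]
grip_width: 0.608
gripper_force: 25.0
```

```bash
python3 -c "
from h import *
go([.595,.322,.079])"
```

```text
pos [0.5966 0.326  0.136 ] yaw 2.53 F [ 0.5 -1.  -5.1] grip 53.3 25.0 t 4.9833
 shares [-0.07  0.16  2.28] turn(after-frame) 0.0
```

Call:
arm_command --translation '[[-0.07,0.16,0.8],[0,0,0.8],[0,0,0.4],[0,0,0.2],[0,0,0.1],[0,0,0],[0,0,0],[0,0,0],[0,0,0]]' --turn '[[0,0,0],[0,0,0],[0,0,0],[0,0,0],[0,0,0],[0,0,0],[0,0,0],[0,0,0],[0,0,0]]' --claw '[45,45,45,45,45,45,58,70,80]'

```text
clock: 5.73
eef_pos: [0.5964, 0.3205, 0.0802]
tcp_rot: [-0.001, 1.0, 0.021, 0.001]
contact_force: [0.2, -0.2, 0.3]
grip_width: 0.775
gripper_force: 0.0
```

Call:
arm_command --translation '[[0,0,0],[0,0,0],[0,0,-0.8],[0,0,-1],[0,0,-1],[0,0,-1],[0,0,-0.3]]' --turn '[[0,0,0],[0,0,0],[0,0,0],[0,0,0],[0,0,0],[0,0,0],[0,0,0]]' --claw '[80,80,80,80,80,80,80]'

```text
clock: 6.32
eef_pos: [0.5973, 0.321, 0.1857]
tcp_rot: [-0.001, 1.0, 0.021, 0.003]
contact_force: [0.7, 0.5, 0.4]
grip_width: 0.909
gripper_force: 0.0
```

```bash
python3 -c "
from h import *
go([.568,.003,.071],.045)"
```

```text
pos [0.5973 0.321  0.1857] yaw 2.43 F [0.7 0.5 0.4] grip 79.8 0.0 t 6.3167
 shares [-1.74 12.65  4.59] turn(after-frame) -0.0008
```

Call:
arm_command --translation '[[-0.12,0.9,0],[-0.12,0.9,0],[-0.12,0.9,0],[-0.12,0.9,0],[-0.12,0.9,0],[-0.12,0.9,0],[-0.12,0.9,0],[-0.12,0.9,0],[-0.12,0.9,0],[-0.12,0.9,0]]' --turn '[[0,0,0],[0,0,0],[0,0,0],[0,0,0],[0,0,0],[0,0,0],[0,0,0],[0,0,0],[0,0,0],[0,0,0]]' --claw '[87.8,87.8,87.8,87.8,87.8,87.8,87.8,87.8,87.8,87.8]'

```text
clock: 7.15
eef_pos: [0.574, 0.0928, 0.1805]
tcp_rot: [-0.0, 1.0, 0.021, -0.0]
contact_force: [0.9, -1.0, 0.5]
grip_width: 1.0
gripper_force: 0.0
```

Call:
arm_command --translation '[[-0.12,0.9,0],[-0.12,0.9,0],[-0.12,0.9,0],[-0.06,0.9,0],[0,0.05,0],[0,0,0.7],[0,0,1],[0,0,1],[0,0,1],[0,0,0.89]]' --turn '[[0,0,0],[0,0,0],[0,0,0],[0,0,0],[0,0,0],[0,0,0],[0,0,0],[0,0,0],[0,0,0],[0,0,0]]' --claw '[87.8,87.8,87.8,87.8,87.8,87.8,87.8,87.8,87.8,87.8]'

```text
clock: 7.98
eef_pos: [0.5674, 0.003, 0.0647]
tcp_rot: [-0.0, 1.0, 0.021, -0.0]
contact_force: [-0.5, -1.1, -0.4]
grip_width: 0.999
gripper_force: 0.0
```

Call:
arm_command --translation '[[0,0,0],[0,0,0],[0,0,0],[0,0,0],[0,0,0],[0,0,0],[0,0,0]]' --turn '[[0,0,0],[0,0,0],[0,0,0],[0,0,0],[0,0,0],[0,0,0],[0,0,0]]' --claw '[70,62,56,50,42,42,42]'

```text
clock: 8.57
eef_pos: [0.5689, 0.0022, 0.0677]
tcp_rot: [0.0, 1.0, 0.021, 0.001]
contact_force: [0.3, 0.8, 6.4]
grip_width: 0.577
gripper_force: 24.5
```

```bash
python3 -c "
from h import *
go([.605,.226,.073])"
```

```text
pos [0.5689 0.0022 0.0677] yaw 2.43 F [0.3 0.8 6.4] grip 50.6 24.5 t 8.5667
 shares [ 1.82 -8.88 -0.21] turn(after-frame) 0.0
```

Call:
arm_command --translation '[[0,0,-0.4],[0,0,-1],[0,0,-1],[0.1,-0.48,0],[0.17,-0.84,0],[0.17,-0.84,0],[0.17,-0.84,0],[0.17,-0.84,0],[0.17,-0.84,0],[0.17,-0.84,0]]' --turn '[[0,0,0],[0,0,0],[0,0,0],[0,0,0],[0,0,0],[0,0,0],[0,0,0],[0,0,0],[0,0,0],[0,0,0]]' --claw '[42,42,42,42,42,42,42,42,42,42]'

```text
clock: 9.4
eef_pos: [0.589, 0.143, 0.1253]
tcp_rot: [-0.0, 1.0, 0.021, -0.001]
contact_force: [-0.1, -0.0, -4.6]
grip_width: 0.58
gripper_force: 24.5
```

Call:
arm_command --translation '[[0.17,-0.84,0],[0.17,-0.84,0],[0.17,-0.84,0],[0.17,-0.84,0],[0,0,0],[0,0,0]]' --turn '[[0,0,0],[0,0,0],[0,0,0],[0,0,0],[0,0,0],[0,0,0]]' --claw '[42,42,42,42,42,42]'

```text
clock: 9.9
eef_pos: [0.6024, 0.2274, 0.1253]
tcp_rot: [0.0, 1.0, 0.022, -0.001]
contact_force: [-0.3, -0.1, -4.4]
grip_width: 0.582
gripper_force: 24.5
```

```bash
python3 -c "
from h import *
go([.605,.226,.070])
snap('side','s1.png')"
```

```text
pos [0.6024 0.2274 0.1253] yaw 2.54 F [-0.3 -0.1 -4.4] grip 51.1 24.5 t 9.9
 shares [0.1  0.06 2.21] turn(after-frame) 0.0
```

View pics/s1.png

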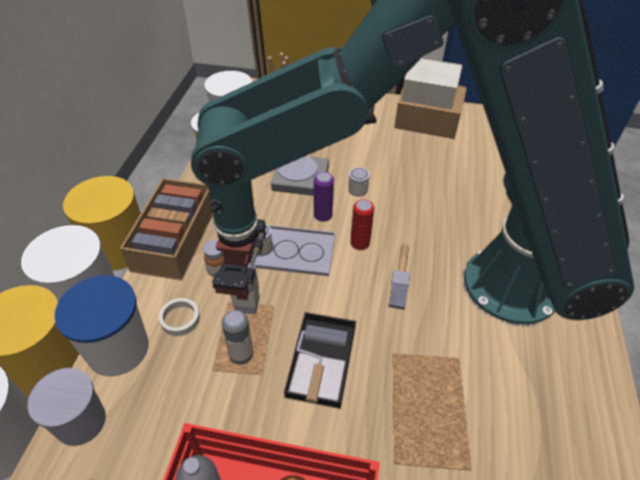

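Round can stands on the mat at (238,335); the square can hangs above its slot at (245,300), clear of everything. Placing it.

Call:
arm_command --translation '[[0.1,0.06,0.8],[0,0,0.8],[0,0,0.4],[0,0,0.18],[0,0,0.06],[0,0,0],[0,0,0],[0,0,0],[0,0,0],[0,0,0]]' --turn '[[0,0,0],[0,0,0],[0,0,0],[0,0,0],[0,0,0],[0,0,0],[0,0,0],[0,0,0],[0,0,0],[0,0,0]]' --claw '[42,42,42,42,42,42,56,66,74,74]'

```text
clock: 10.78
eef_pos: [0.6071, 0.2248, 0.0717]
tcp_rot: [-0.0, 1.0, 0.021, 0.001]
contact_force: [-0.8, -0.3, -0.2]
grip_width: 0.82
gripper_force: 0.0
```

Call:
arm_command --translation '[[0,0,0],[0,0,-0.8],[0,0,-1],[0,0,-1],[0,0,-1],[0,0,-0.5]]' --turn '[[0,0,0],[0,0,0],[0,0,0],[0,0,0],[0,0,0],[0,0,0]]' --claw '[74,74,74,74,74,74]'

```text
clock: 11.28
eef_pos: [0.6077, 0.225, 0.1816]
tcp_rot: [-0.001, 1.0, 0.021, 0.002]
contact_force: [0.3, 0.1, 1.0]
grip_width: 0.843
gripper_force: 0.0
```

```bash
python3 -c "
from h import *
go([.634,.007,.021],.045)"
```

```text
pos [0.6077 0.225  0.1816] yaw 2.43 F [0.3 0.1 1. ] grip 74.0 0.0 t 11.2833
 shares [0.66 8.76 6.42] turn(after-frame) -0.0008
```

Call:
arm_command --translation '[[0.07,0.88,0],[0.07,0.88,0],[0.07,0.88,0],[0.07,0.88,0],[0.07,0.88,0],[0.07,0.88,0],[0.07,0.88,0],[0.07,0.88,0],[0.07,0.88,0],[0.07,0.88,0]]' --turn '[[0,0,0],[0,0,0],[0,0,0],[0,0,0],[0,0,0],[0,0,0],[0,0,0],[0,0,0],[0,0,0],[0,0,0]]' --claw '[87.8,87.8,87.8,87.8,87.8,87.8,87.8,87.8,87.8,87.8]'

```text
clock: 12.12
eef_pos: [0.633, 0.0044, 0.1783]
tcp_rot: [-0.0, 1.0, 0.021, 0.0]
contact_force: [0.2, -0.1, 0.2]
grip_width: 1.008
gripper_force: 0.0
```

Call:
arm_command --translation '[[0,0,0.5],[0,0,0.9],[0,0,0.9],[0,0,0.9],[0,0,0.5],[0,0,0],[0,0,0]]' --turn '[[0,0,0],[0,0,0],[0,0,0],[0,0,0],[0,0,0],[0,0,0],[0,0,0]]' --claw '[87.8,87.8,87.8,87.8,87.8,87.8,87.8]'

```text
clock: 12.7
eef_pos: [0.6327, 0.0056, 0.0853]
tcp_rot: [-0.0, 1.0, 0.021, -0.0]
contact_force: [0.3, 0.2, 0.4]
grip_width: 0.998
gripper_force: 0.0
```

```bash
python3 -c "
from h import *
go([.634,.007,.023],.045)"
```

```text
pos [0.6327 0.0056 0.0853] yaw 2.43 F [0.3 0.2 0.4] grip 87.6 0.0 t 12.7
 shares [ 0.06 -0.05  2.49] turn(after-frame) -0.0008
```

Call:
arm_command --translation '[[0.06,-0.05,0.5],[0,0,0.8],[0,0,0.7],[0,0,0.4],[0,0,0.1],[0,0,0],[0,0,0],[0,0,0],[0,0,0],[0,0,0]]' --turn '[[0,0,0],[0,0,0],[0,0,0],[0,0,0],[0,0,0],[0,0,0],[0,0,0],[0,0,0],[0,0,0],[0,0,0]]' --claw '[87.8,87.8,87.8,87.8,87.8,80,70,62,56,50]'

```text
clock: 13.53
eef_pos: [0.6349, 0.0068, 0.0238]
tcp_rot: [0.0, 1.0, 0.021, 0.001]
contact_force: [0.1, 0.3, 0.7]
grip_width: 0.659
gripper_force: 0.0
```

Call:
arm_command --translation '[[0,0,0],[0,0,0],[0,0,0]]' --turn '[[0,0,0],[0,0,0],[0,0,0]]' --claw '[50,50,50]'

```text
clock: 13.78
eef_pos: [0.6349, 0.0066, 0.0238]
tcp_rot: [0.0, 1.0, 0.021, 0.001]
contact_force: [-0.6, -0.2, 6.0]
grip_width: 0.641
gripper_force: 25.0
```

```bash
python3 -c "
from h import *
go([.601,-.2765,.14])"
```

```text
pos [0.6349 0.0066 0.0238] yaw 2.42 F [-0.6 -0.2  6. ] grip 56.3 25.0 t 13.7833
 shares [-1.84 11.26 -4.65] turn(after-frame) 0.0
```

Call:
arm_command --translation '[[0,0,-0.5],[0,0,-1],[0,0,-1],[0,0,-0.9],[-0.1,0.6,0],[-0.15,0.9,0],[-0.15,0.9,0],[-0.15,0.9,0],[-0.15,0.9,0],[-0.15,0.9,0]]' --turn '[[0,0,0],[0,0,0],[0,0,0],[0,0,0],[0,0,0],[0,0,0],[0,0,0],[0,0,0],[0,0,0],[0,0,0]]' --claw '[50,50,50,50,50,50,50,50,50,50]'

```text
clock: 14.62
eef_pos: [0.617, -0.1229, 0.107]
tcp_rot: [-0.0, 1.0, 0.021, -0.001]
contact_force: [0.3, 0.3, -3.6]
grip_width: 0.649
gripper_force: 25.0
```

Call:
arm_command --translation '[[-0.15,0.9,0],[-0.15,0.9,0],[-0.15,0.9,0],[-0.15,0.9,0],[-0.15,0.9,0],[-0.15,0.9,0],[-0.1,0.7,0],[0,0,0],[0,0,0],[0,0,0]]' --turn '[[0,0,0],[0,0,0],[0,0,0],[0,0,0],[0,0,0],[0,0,0],[0,0,0],[0,0,0],[0,0,0],[0,0,0]]' --claw '[50,50,50,50,50,50,50,50,50,50]'

```text
clock: 15.45
eef_pos: [0.5993, -0.2743, 0.1073]
tcp_rot: [-0.001, 1.0, 0.021, -0.001]
contact_force: [-0.5, 0.6, -2.9]
grip_width: 0.643
gripper_force: 25.0
```

```bash
python3 -c "
from h import *
go([.601,-.2765,.067])
a=snap('side','s2.png');b=snap('top','t2.png')
x=cv2.resize(a[120:270,180:400],None,fx=2.7,fy=2.7)[:,:,::-1];y=cv2.resize(b[130:280,350:500],None,fx=2.7,fy=2.7)[:,:,::-1]
cv2.imwrite('pics/c2.png',np.hstack([x,y])[:,:799] if x.shape[1]+y.shape[1]<800 else cv2.resize(np.hstack([x,y]),None,fx=.8,fy=.8))"
```

```text
pos [ 0.5993 -0.2743  0.1073] yaw 2.4 F [-0.5  0.6 -2.9] grip 56.4 25.0 t 15.45
 shares [0.06 0.09 1.61] turn(after-frame) 0.0
```

View pics/c2.png

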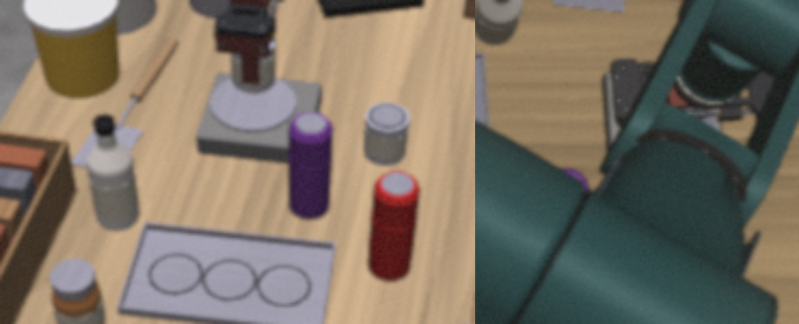

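The tin hangs over the pan and all three tray circles are free, with the back one at about (261,247) in the side view. Setting the tin down.

Call:
arm_command --translation '[[0.06,0.09,0.5],[0,0,0.6],[0,0,0.3],[0,0,0.14],[0,0,0.06],[0,0,0],[0,0,0],[0,0,0],[0,0,0],[0,0,0]]' --turn '[[0,0,0],[0,0,0],[0,0,0],[0,0,0],[0,0,0],[0,0,0],[0,0,0],[0,0,0],[0,0,0],[0,0,0]]' --claw '[50,50,50,50,50,50,60,70,78,84]'

```text
clock: 16.38
eef_pos: [0.6021, -0.2775, 0.0688]
tcp_rot: [0.0, 1.0, 0.021, 0.001]
contact_force: [0.9, -0.0, -0.0]
grip_width: 0.871
gripper_force: 0.0
```

Call:
arm_command --translation '[[0,0,0],[0,0,-0.6],[0,0,-1],[0,0,-1],[0,0,-0.8],[0,0,0],[0,0,0]]' --turn '[[0,0,0],[0,0,0],[0,0,0],[0,0,0],[0,0,0],[0,0,0],[0,0,0]]' --claw '[84,84,84,84,84,84,84]'

```text
clock: 16.97
eef_pos: [0.6024, -0.2776, 0.1543]
tcp_rot: [0.001, 1.0, 0.021, 0.001]
contact_force: [-0.0, 0.3, 0.1]
grip_width: 0.961
gripper_force: 0.0
```

```bash
python3 -c "
from h import *
go([.419,-.262,.021])
for u,v in [(176,274),(231,280),(284,286)]: print(pix('side',180+u/2.16,120+v/2.16,.003))"
```

```text
pos [ 0.6024 -0.2776  0.1543] yaw 2.42 F [-0.   0.3  0.1] grip 84.4 0.0 t 16.9667
 shares [-7.3  -0.93  5.33] turn(after-frame) 0.0
[0.63385587 0.008667   0.003     ]
[0.56687143 0.00489972 0.003     ]
[0.50280938 0.00164393 0.003     ]
```

Call:
arm_command --translation '[[-0.5,-0.1,0],[-0.9,-0.1,0],[-0.9,-0.1,0],[-0.9,-0.1,0],[-0.9,-0.1,0],[-0.9,-0.1,0],[-0.9,-0.1,0],[-0.9,-0.1,0],[-0.5,-0.1,0],[0,0,0]]' --turn '[[0,0,0],[0,0,0],[0,0,0],[0,0,0],[0,0,0],[0,0,0],[0,0,0],[0,0,0],[0,0,0],[0,0,0]]' --claw '[87.8,87.8,87.8,87.8,87.8,87.8,87.8,87.8,87.8,87.8]'

```text
clock: 17.8
eef_pos: [0.4149, -0.2606, 0.1516]
tcp_rot: [-0.002, 1.0, 0.021, -0.002]
contact_force: [-0.1, 0.1, 0.1]
grip_width: 1.001
gripper_force: 0.0
```

Call:
arm_command --translation '[[0,0,0.5],[0,0,0.9],[0,0,0.8],[0,0,0.3],[0,0,0],[0,0,0]]' --turn '[[0,0,0],[0,0,0],[0,0,0],[0,0,0],[0,0,0],[0,0,0]]' --claw '[87.8,87.8,87.8,87.8,87.8,87.8]'

```text
clock: 18.3
eef_pos: [0.4187, -0.2623, 0.0901]
tcp_rot: [-0.0, 1.0, 0.021, -0.0]
contact_force: [-0.1, -0.1, 0.2]
grip_width: 0.997
gripper_force: 0.0
```

```bash
python3 -c "
from h import *
go([.4185,-.2625,.021])
a=snap('side','s3.png')
cv2.imwrite('pics/c3.png',cv2.resize(a[110:270,240:420],None,fx=3.3,fy=3.3)[:,:,::-1])"
```

```text
pos [ 0.4187 -0.2623  0.0901] yaw 2.43 F [-0.1 -0.1  0.2] grip 87.5 0.0 t 18.3
 shares [-0.01  0.01  2.77] turn(after-frame) 0.0
```

View pics/c3.png

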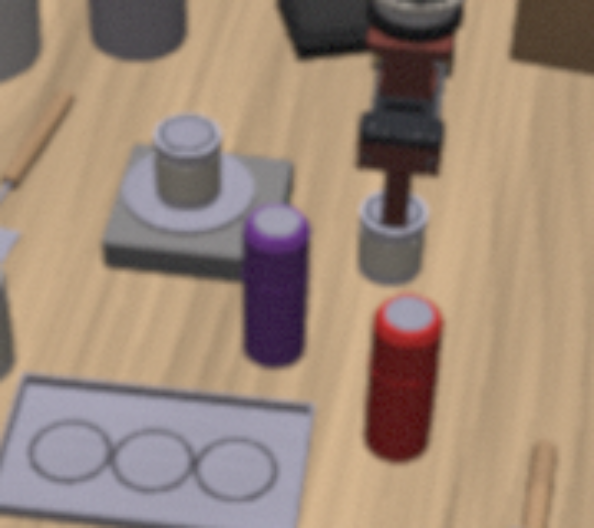

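The old tin stands upright in the middle of the pan at (188,185), and the open fingers straddle the fresh tin at (392,235). Grasping it.

Call:
arm_command --translation '[[0,0,0.6],[0,0,0.9],[0,0,0.8],[0,0,0.37],[0,0,0.1],[0,0,0],[0,0,0],[0,0,0],[0,0,0],[0,0,0]]' --turn '[[0,0,0],[0,0,0],[0,0,0],[0,0,0],[0,0,0],[0,0,0],[0,0,0],[0,0,0],[0,0,0],[0,0,0]]' --claw '[87.8,87.8,87.8,87.8,87.8,80,70,62,56,50]'

```text
clock: 19.18
eef_pos: [0.4195, -0.2638, 0.0222]
tcp_rot: [0.001, 1.0, 0.021, 0.001]
contact_force: [1.2, -3.5, 1.4]
grip_width: 0.657
gripper_force: 1.7
```

Call:
arm_command --translation '[[0,0,0],[0,0,0],[0,0,0],[0,0,-0.4],[0,0,-1],[0,0,-1],[0,0,-1],[0,0,-1],[0,0,-1],[0,0,-1]]' --turn '[[0,0,0],[0,0,0],[0,0,0],[0,0,0],[0,0,0],[0,0,0],[0,0,0],[0,0,0],[0,0,0],[0,0,0]]' --claw '[50,50,50,50,50,50,50,50,50,50]'

```text
clock: 20.02
eef_pos: [0.4167, -0.2607, 0.182]
tcp_rot: [-0.001, 1.0, 0.021, -0.001]
contact_force: [0.7, 0.0, -5.2]
grip_width: 0.648
gripper_force: 25.0
```

Call:
arm_command --translation '[[0,0,-0.6],[0,0,0]]' --turn '[[0,0,0],[0,0,0]]' --claw '[50,50]'

```text
clock: 20.18
eef_pos: [0.4191, -0.2626, 0.1992]
tcp_rot: [0.001, 1.0, 0.021, 0.002]
contact_force: [0.1, -0.7, -4.0]
grip_width: 0.645
gripper_force: 25.0
```

```bash
python3 -c "
from h import *
go([.634,.0065,.19])"
```

```text
pos [ 0.4191 -0.2626  0.1992] yaw 2.43 F [ 0.1 -0.7 -4. ] grip 56.6 25.0 t 20.1833
 shares [  9.04 -10.39   0.37] turn(after-frame) 0.0
```

Call:
arm_command --translation '[[0.4,-0.46,0],[0.75,-0.86,0],[0.75,-0.86,0],[0.75,-0.86,0],[0.75,-0.86,0],[0.75,-0.86,0],[0.75,-0.86,0],[0.75,-0.86,0],[0.75,-0.86,0],[0.75,-0.86,0]]' --turn '[[0,0,0],[0,0,0],[0,0,0],[0,0,0],[0,0,0],[0,0,0],[0,0,0],[0,0,0],[0,0,0],[0,0,0]]' --claw '[50,50,50,50,50,50,50,50,50,50]'

```text
clock: 21.02
eef_pos: [0.5868, -0.048, 0.1941]
tcp_rot: [-0.001, 1.0, 0.021, -0.002]
contact_force: [0.6, -0.8, -4.6]
grip_width: 0.644
gripper_force: 25.0
```

Call:
arm_command --translation '[[0.75,-0.86,0],[0.75,-0.86,0],[0.4,-0.47,0],[0,0,0.5],[0,0,1],[0,0,1],[0,0,1],[0,0,1],[0,0,0.5],[0,0,0]]' --turn '[[0,0,0],[0,0,0],[0,0,0],[0,0,0],[0,0,0],[0,0,0],[0,0,0],[0,0,0],[0,0,0],[0,0,0]]' --claw '[50,50,50,50,50,50,50,50,50,50]'

```text
clock: 21.85
eef_pos: [0.6291, 0.007, 0.0669]
tcp_rot: [-0.001, 1.0, 0.021, -0.005]
contact_force: [0.7, 0.2, -3.4]
grip_width: 0.641
gripper_force: 25.0
```

Call:
arm_command --translation '[[0,0,0],[0,0,0]]' --turn '[[0,0,0],[0,0,0]]' --claw '[50,50]'

```text
clock: 22.02
eef_pos: [0.6341, 0.0066, 0.0722]
tcp_rot: [0.0, 1.0, 0.021, 0.001]
contact_force: [0.6, -0.1, -4.0]
grip_width: 0.643
gripper_force: 25.0
```

```bash
python3 -c "
from h import *
go([.634,.0065,.0255])"
```

```text
pos [0.6341 0.0066 0.0722] yaw 2.42 F [ 0.6 -0.1 -4. ] grip 56.5 25.0 t 22.0167
 shares [-0.    0.    1.87] turn(after-frame) 0.0
```

Call:
arm_command --translation '[[0,0,0.5],[0,0,0.7],[0,0,0.4],[0,0,0.2],[0,0,0.07],[0,0,0],[0,0,0],[0,0,0],[0,0,0],[0,0,0]]' --turn '[[0,0,0],[0,0,0],[0,0,0],[0,0,0],[0,0,0],[0,0,0],[0,0,0],[0,0,0],[0,0,0],[0,0,0]]' --claw '[50,50,50,50,50,50,60,70,78,84]'

```text
clock: 22.85
eef_pos: [0.634, 0.0067, 0.0249]
tcp_rot: [0.0, 1.0, 0.021, 0.001]
contact_force: [-0.3, 0.2, -0.4]
grip_width: 0.872
gripper_force: 0.0
```

Call:
arm_command --translation '[[0,0,0],[0,0,-0.6],[0,0,-1],[0,0,-1],[0,0,-1],[0,0,-1],[0,0,-1],[0,0,-1],[0,0,0],[0,0,0]]' --turn '[[0,0,0],[0,0,0],[0,0,0],[0,0,0],[0,0,0],[0,0,0],[0,0,0],[0,0,0],[0,0,0],[0,0,0]]' --claw '[84,84,84,84,84,84,84,84,84,84]'

```text
clock: 23.68
eef_pos: [0.6346, 0.0066, 0.1912]
tcp_rot: [0.0, 1.0, 0.021, 0.002]
contact_force: [-0.7, -0.8, -0.7]
grip_width: 0.96
gripper_force: 0.0
```

```bash
python3 -c "
from h import *
go([.607,.225,.071])"
```

```text
pos [0.6346 0.0066 0.1912] yaw 2.42 F [-0.7 -0.8 -0.7] grip 84.3 0.0 t 23.6833
 shares [-0.73 -8.77  4.81] turn(after-frame) 0.0
```

Call:
arm_command --translation '[[-0.07,-0.5,0],[-0.07,-0.92,0],[-0.07,-0.92,0],[-0.07,-0.92,0],[-0.07,-0.92,0],[-0.07,-0.92,0],[-0.07,-0.92,0],[-0.07,-0.92,0],[-0.07,-0.92,0],[-0.1,-0.91,0]]' --turn '[[0,0,0],[0,0,0],[0,0,0],[0,0,0],[0,0,0],[0,0,0],[0,0,0],[0,0,0],[0,0,0],[0,0,0]]' --claw '[74,74,74,74,74,74,74,74,74,74]'

```text
clock: 24.52
eef_pos: [0.6038, 0.2268, 0.1872]
tcp_rot: [0.0, 1.0, 0.021, -0.002]
contact_force: [0.2, 0.6, 0.2]
grip_width: 0.841
gripper_force: 0.0
```

Call:
arm_command --translation '[[0,0,0],[0,0,0],[0,0,0.3],[0,0,0.5],[0,0,0],[0,0,0]]' --turn '[[0,0,0],[0,0,0],[0,0,0],[0,0,0],[0,0,0],[0,0,0]]' --claw '[74,74,74,74,74,74]'

```text
clock: 25.02
eef_pos: [0.6049, 0.2238, 0.168]
tcp_rot: [0.0, 1.0, 0.021, -0.002]
contact_force: [-0.7, -0.2, 0.1]
grip_width: 0.843
gripper_force: 0.0
```

```bash
python3 -c "
from h import *
go([.607,.225,.071])
a=snap('side','s4.png')
cv2.imwrite('pics/c4.png',cv2.resize(a[200:400,180:360],None,fx=3,fy=3)[:,:,::-1])"
```

```text
pos [0.6049 0.2238 0.168 ] yaw 2.35 F [-0.7 -0.2  0.1] grip 74.0 0.0 t 25.0167
 shares [ 0.09 -0.05  3.88] turn(after-frame) 0.0
```

View pics/c4.png

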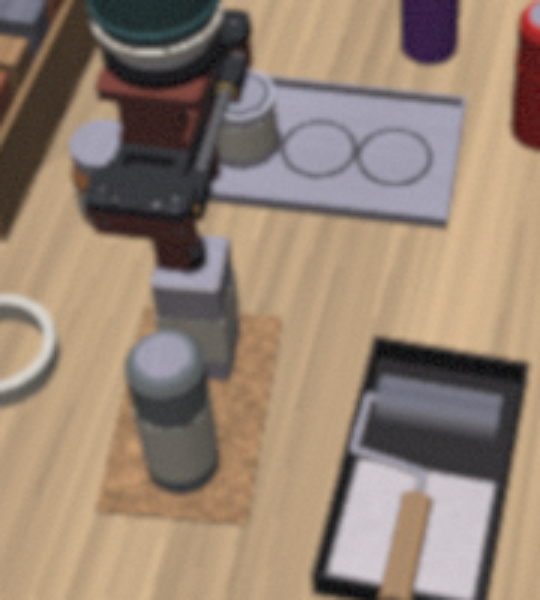

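Both cans stand upright on the mat, and the fresh tin stands in the back circle at (245,125). Grasping the square can at (195,300).

Call:
arm_command --translation '[[0.09,-0.05,0.5],[0,0,0.9],[0,0,0.9],[0,0,0.9],[0,0,0.5],[0,0,0.18],[0,0,0],[0,0,0],[0,0,0],[0,0,0]]' --turn '[[0,0,0],[0,0,0],[0,0,0],[0,0,0],[0,0,0],[0,0,0],[0,0,0],[0,0,0],[0,0,0],[0,0,0]]' --claw '[74,74,74,74,74,74,74,64,56,50]'

```text
clock: 25.9
eef_pos: [0.6091, 0.2267, 0.0739]
tcp_rot: [-0.0, 1.0, 0.021, 0.001]
contact_force: [0.7, -0.2, 0.8]
grip_width: 0.652
gripper_force: 0.0
```

Call:
arm_command --translation '[[0,0,0],[0,0,0],[0,0,0],[0,0,-0.4],[0,0,-0.9],[0,0,-0.9],[0,0,-0.9],[0,0,-0.9],[0,0,0],[0,0,0]]' --turn '[[0,0,0],[0,0,0],[0,0,0],[0,0,0],[0,0,0],[0,0,0],[0,0,0],[0,0,0],[0,0,0],[0,0,0]]' --claw '[42,42,42,42,42,42,42,42,42,42]'

```text
clock: 26.73
eef_pos: [0.6083, 0.2268, 0.1731]
tcp_rot: [-0.0, 1.0, 0.021, 0.001]
contact_force: [0.6, -0.6, -5.5]
grip_width: 0.58
gripper_force: 24.5
```

```bash
python3 -c "
from h import *
go([.568,.0025,.071],.045)"
```

```text
pos [0.6083 0.2268 0.1731] yaw 2.43 F [ 0.6 -0.6 -5.5] grip 50.9 24.5 t 26.7333
 shares [-2.01  8.89  4.09] turn(after-frame) -0.0008
```

Call:
arm_command --translation '[[-0.09,0.4,0],[-0.19,0.9,0],[-0.19,0.9,0],[-0.19,0.9,0],[-0.19,0.9,0],[-0.19,0.9,0],[-0.19,0.9,0],[-0.19,0.9,0],[-0.19,0.9,0],[-0.19,0.9,0]]' --turn '[[0,0,0],[0,0,0],[0,0,0],[0,0,0],[0,0,0],[0,0,0],[0,0,0],[0,0,0],[0,0,0],[0,0,0]]' --claw '[42,42,42,42,42,42,42,42,42,42]'

```text
clock: 27.57
eef_pos: [0.5695, 0.0107, 0.1701]
tcp_rot: [-0.0, 1.0, 0.021, -0.002]
contact_force: [0.6, -0.8, -4.0]
grip_width: 0.573
gripper_force: 24.6
```

Call:
arm_command --translation '[[-0.11,0.39,0],[0,0,0],[0,0,0.5],[0,0,0.5],[0,0,0],[0,0,0]]' --turn '[[0,0,0],[0,0,0],[0,0,0],[0,0,0],[0,0,0],[0,0,0]]' --claw '[42,42,42,42,42,42]'

```text
clock: 28.07
eef_pos: [0.5683, 0.0031, 0.1461]
tcp_rot: [-0.0, 1.0, 0.021, -0.002]
contact_force: [0.3, -0.2, -4.4]
grip_width: 0.575
gripper_force: 24.6
```

```bash
python3 -c "
from h import *
go([.5705,.0025,.0738])"
```

```text
pos [0.5683 0.0031 0.1461] yaw 2.44 F [ 0.3 -0.2 -4.4] grip 50.5 24.6 t 28.0667
 shares [0.09 0.03 2.89] turn(after-frame) 0.0
```

Call:
arm_command --translation '[[0.05,0.03,0.5],[0,0,0.9],[0,0,0.8],[0,0,0.4],[0,0,0.2],[0,0,0.09],[0,0,0],[0,0,0],[0,0,0],[0,0,0]]' --turn '[[0,0,0],[0,0,0],[0,0,0],[0,0,0],[0,0,0],[0,0,0],[0,0,0],[0,0,0],[0,0,0],[0,0,0]]' --claw '[42,42,42,42,42,42,42,42,54,62]'

```text
clock: 28.9
eef_pos: [0.5724, 0.0015, 0.0766]
tcp_rot: [0.0, 1.0, 0.021, 0.002]
contact_force: [-0.6, -0.2, 0.9]
grip_width: 0.657
gripper_force: 0.0
```

Call:
arm_command --translation '[[0,0,0],[0,0,0],[0,0,-0.5],[0,0,-0.9],[0,0,-0.9],[0,0,-0.9],[0,0,-0.9],[0,0,-0.5],[0,0,0],[0,0,0]]' --turn '[[0,0,0],[0,0,0],[0,0,0],[0,0,0],[0,0,0],[0,0,0],[0,0,0],[0,0,0],[0,0,0],[0,0,0]]' --claw '[72,80,80,80,80,80,80,80,80,80]'

```text
clock: 29.73
eef_pos: [0.5715, 0.0016, 0.1909]
tcp_rot: [0.0, 1.0, 0.021, 0.001]
contact_force: [-0.7, -0.1, 0.7]
grip_width: 0.912
gripper_force: 0.0
```

```bash
python3 -c "
from h import *
go([.5965,.321,.079])"
```

```text
pos [0.5715 0.0016 0.1909] yaw 2.42 F [-0.7 -0.1  0.7] grip 80.1 0.0 t 29.7333
 shares [  1.54 -12.72   4.48] turn(after-frame) 0.0
```

Call:
arm_command --translation '[[0.05,-0.4,0],[0.11,-0.9,0],[0.11,-0.9,0],[0.11,-0.9,0],[0.11,-0.9,0],[0.11,-0.9,0],[0.11,-0.9,0],[0.11,-0.9,0],[0.11,-0.9,0],[0.11,-0.9,0]]' --turn '[[0,0,0],[0,0,0],[0,0,0],[0,0,0],[0,0,0],[0,0,0],[0,0,0],[0,0,0],[0,0,0],[0,0,0]]' --claw '[87,87,87,87,87,87,87,87,87,87]'

```text
clock: 30.57
eef_pos: [0.5866, 0.2167, 0.1882]
tcp_rot: [0.0, 1.0, 0.021, -0.002]
contact_force: [0.3, 0.6, -0.1]
grip_width: 0.993
gripper_force: 0.0
```

Call:
arm_command --translation '[[0.11,-0.9,0],[0.11,-0.9,0],[0.11,-0.9,0],[0.11,-0.9,0],[0.06,-0.62,0],[0,0,0.5],[0,0,0.5],[0,0,0],[0,0,0]]' --turn '[[0,0,0],[0,0,0],[0,0,0],[0,0,0],[0,0,0],[0,0,0],[0,0,0],[0,0,0],[0,0,0]]' --claw '[87,87,87,87,87,87,87,87,87]'

```text
clock: 31.32
eef_pos: [0.5945, 0.3192, 0.1629]
tcp_rot: [0.001, 1.0, 0.021, -0.002]
contact_force: [0.7, 0.4, 0.4]
grip_width: 0.993
gripper_force: 0.0
```

```bash
python3 -c "
from h import *
go([.5965,.321,.079])"
```

```text
pos [0.5945 0.3192 0.1629] yaw 2.37 F [0.7 0.4 0.4] grip 87.1 0.0 t 31.3167
 shares [ 0.08 -0.07  3.36] turn(after-frame) 0.0
```

Call:
arm_command --translation '[[0.06,-0.06,0.5],[0,0,0.9],[0,0,0.9],[0,0,0.7],[0,0,0.36],[0,0,0],[0,0,0],[0,0,0],[0,0,0],[0,0,0]]' --turn '[[0,0,0],[0,0,0],[0,0,0],[0,0,0],[0,0,0],[0,0,0],[0,0,0],[0,0,0],[0,0,0],[0,0,0]]' --claw '[87,87,87,87,87,87,76,66,58,52]'

```text
clock: 32.15
eef_pos: [0.5983, 0.3228, 0.0825]
tcp_rot: [-0.0, 1.0, 0.021, 0.001]
contact_force: [-0.3, 0.5, -0.3]
grip_width: 0.728
gripper_force: 0.0
```

Call:
arm_command --translation '[[0,0,0],[0,0,0],[0,0,0]]' --turn '[[0,0,0],[0,0,0],[0,0,0]]' --claw '[45,45,45]'

```text
clock: 32.4
eef_pos: [0.5981, 0.3223, 0.0821]
tcp_rot: [0.0, 1.0, 0.021, 0.001]
contact_force: [-0.2, -2.1, 4.8]
grip_width: 0.612
gripper_force: 24.9
```

Call:
arm_command --translation '[[0,0,-0.4],[0,0,-0.9],[0,0,-0.9],[0,0,-0.9],[0,0,-0.9],[0,0,0],[0,0,0]]' --turn '[[0,0,0],[0,0,0],[0,0,0],[0,0,0],[0,0,0],[0,0,0],[0,0,0]]' --claw '[45,45,45,45,45,45,45]'

```text
clock: 32.98
eef_pos: [0.5978, 0.3231, 0.182]
tcp_rot: [-0.001, 1.0, 0.021, 0.001]
contact_force: [-0.0, 0.1, -5.2]
grip_width: 0.608
gripper_force: 24.9
```

```bash
python3 -c "
from h import *
go([.504,-.0005,.18])"
```

```text
pos [0.5978 0.3231 0.182 ] yaw 2.43 F [-0.   0.1 -5.2] grip 53.4 24.9 t 32.9833
 shares [-4.3  12.77  0.08] turn(after-frame) 0.0
```

Call:
arm_command --translation '[[-0.3,0.4,0],[-0.6,0.9,0],[-0.6,0.9,0],[-0.6,0.9,0],[-0.6,0.9,0],[-0.6,0.9,0],[-0.6,0.9,0],[-0.32,0.9,0],[0,0.9,0],[0,0.9,0]]' --turn '[[0,0,0],[0,0,0],[0,0,0],[0,0,0],[0,0,0],[0,0,0],[0,0,0],[0,0,0],[0,0,0],[0,0,0]]' --claw '[45,45,45,45,45,45,45,45,45,45]'

```text
clock: 33.82
eef_pos: [0.4983, 0.1049, 0.1791]
tcp_rot: [-0.0, 1.0, 0.021, -0.002]
contact_force: [0.3, -0.1, -4.7]
grip_width: 0.602
gripper_force: 25.0
```

Call:
arm_command --translation '[[0,0.9,0],[0,0.9,0],[0,0.9,0],[0,0.9,0],[0,0.68,0],[0,0,0],[0,0,0.5],[0,0,0.5],[0,0,0],[0,0,0]]' --turn '[[0,0,0],[0,0,0],[0,0,0],[0,0,0],[0,0,0],[0,0,0],[0,0,0],[0,0,0],[0,0,0],[0,0,0]]' --claw '[45,45,45,45,45,45,45,45,45,45]'

```text
clock: 34.65
eef_pos: [0.5036, -0.0004, 0.1545]
tcp_rot: [-0.001, 1.0, 0.021, -0.002]
contact_force: [0.9, -0.5, -4.4]
grip_width: 0.608
gripper_force: 25.0
```

```bash
python3 -c "
from h import *
go([.506,-.001,.082])
a=snap('side','s5.png')
cv2.imwrite('pics/c5.png',cv2.resize(a[140:300,200:400],None,fx=3,fy=3)[:,:,::-1])"
```

```text
pos [ 5.036e-01 -4.000e-04  1.545e-01] yaw 2.43 F [ 0.9 -0.5 -4.4] grip 53.4 25.0 t 34.65
 shares [0.09 0.03 2.9 ] turn(after-frame) 0.0
```

View pics/c5.png

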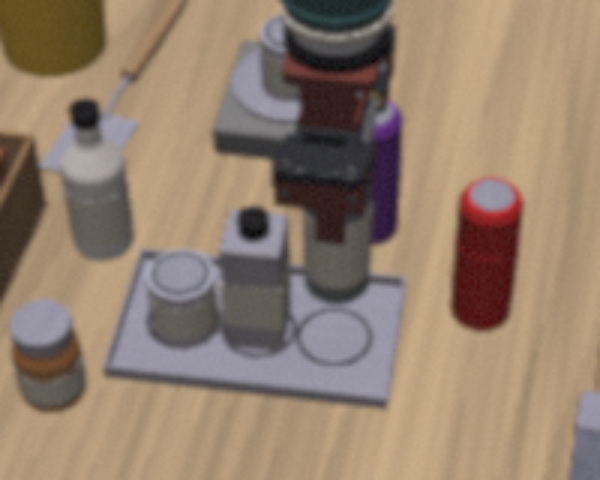

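Square can and fresh tin sit as at the start: cap at (252,222), tin top at (180,273). The round can hangs above the front circle at (335,335). Lowering it.

Call:
arm_command --translation '[[0.06,0.02,0.5],[0,0,0.9],[0,0,0.8],[0,0,0.4],[0,0,0.2],[0,0,0.13],[0,0,0],[0,0,0],[0,0,0],[0,0,0]]' --turn '[[0,0,0],[0,0,0],[0,0,0],[0,0,0],[0,0,0],[0,0,0],[0,0,0],[0,0,0],[0,0,0],[0,0,0]]' --claw '[45,45,45,45,45,45,45,45,57,66]'

```text
clock: 35.53
eef_pos: [0.5084, -0.0017, 0.0842]
tcp_rot: [0.0, 1.0, 0.021, 0.001]
contact_force: [-0.5, 0.2, -0.5]
grip_width: 0.69
gripper_force: 0.0
```

Call:
arm_command --translation '[[0,0,0],[0,0,0],[0,0,-0.5],[0,0,-0.9],[0,0,-0.9],[0,0,-0.9],[0,0,-0.9],[0,0,-0.9],[0,0,-0.9],[0,0,0]]' --turn '[[0,0,0],[0,0,0],[0,0,0],[0,0,0],[0,0,0],[0,0,0],[0,0,0],[0,0,0],[0,0,0],[0,0,0]]' --claw '[76,84,84,84,84,84,84,84,84,84]'

```text
clock: 36.37
eef_pos: [0.51, -0.002, 0.2351]
tcp_rot: [0.001, 1.0, 0.021, 0.004]
contact_force: [0.9, 0.0, 1.0]
grip_width: 0.958
gripper_force: 0.0
```

Call:
arm_command --translation '[[0,0.9,0],[0,0.9,0],[0,0.9,0],[0,0.9,0],[0,0.9,0],[0,0.9,0],[0,0.9,0],[0,0.9,0],[0,0,0],[0,0,0]]' --turn '[[0,0,0],[0,0,0],[0,0,0],[0,0,0],[0,0,0],[0,0,0],[0,0,0],[0,0,0],[0,0,0],[0,0,0]]' --claw '[84,84,84,84,84,84,84,84,84,84]'

```text
clock: 37.2
eef_pos: [0.5143, -0.182, 0.2298]
tcp_rot: [-0.0, 1.0, 0.02, -0.0]
contact_force: [-0.4, 0.3, 0.0]
grip_width: 0.958
gripper_force: 0.0
```

```bash
python3 -c "
from h import *
go([.506,-.001,.082])
a=snap('side','s6.png');b=snap('top','t6.png')
x=cv2.resize(a[130:300,190:390],None,fx=2.5,fy=2.5)[:,:,::-1]
y=cv2.resize(b[110:280,280:400],None,fx=2.5,fy=2.5)[:,:,::-1]
cv2.imwrite('pics/c6.png',np.hstack([x,y]))"
```

```text
pos [ 0.5143 -0.182   0.2298] yaw 2.3 F [-0.4  0.3  0. ] grip 84.1 0.0 t 37.2
 shares [-0.04 -7.25  5.91] turn(after-frame) 0.0
```

View pics/c6.png

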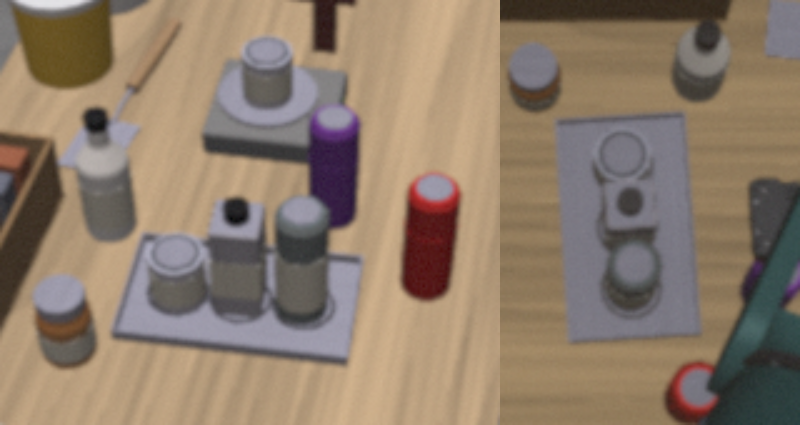

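Everything stands upright, and the round can (311,214), cap (284,214) and back tin match the starting pixels within about 1 px. The old tin is centred on the pan, and the bottle and jar are untouched. Handing in.

```bash
python3 -c "
from h import *
print(robot.finish_job())"
```

```text
the job is handed in; nothing more can be done
None
```

The job is handed in at about 37 s: the old tin is in the middle of the scale pan, the fresh tin is in the tray's back circle, both tall cans are back within about 2 mm of where they started, and everything is upright with the bottle and jar untouched; no verdict came back.

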